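Sweep the used caps and collars off the prep board into the waste tray

TASK

Clear the prep board: with the fingertips, sweep the four used parts lying on it (two round caps and two collars) across the steel and over the open end into the plain, undivided waste tray, not into the divided tray of clean fittings at the other end. Only push them along: do not pinch them, press down hard on them or lift them. Leave the glass vial standing on the board where it is, and do not disturb the bottle or the bowl.

Things in the scene. Friction and masses are not known exactly. Their poses are not given: they have to be found in the camera images.
- board: raised steel prep board, fixed: 260 mm along its x, 300 mm along its y, top 45 mm above the worktop. Rails 12 mm high and 6 mm thick run along the edges x = -130 and +130 mm; the ends y = -150 and +150 mm are open, level edges with a tray against each. The used parts and the vial are on it, at first at least 60 mm apart (centres). Origin: centre of its underside, on the worktop; z up
- waste_tray: waste tray, fixed, white plastic, one undivided empty open box: 240 mm along x, 140 along y, 40 high, walls 4 mm. Against either open end of the board (2 mm gap), parallel to it, centre 222 mm from the board's along the board's +y or -y; its rim is 5 mm below the board's top, so parts pushed over the edge drop in. Origin: centre of its underside, z up
- clean_tray: tray of clean fittings, fixed, white plastic, same outer size as the waste tray but divided by partitions into six cells, each with a blue fitting fixed in it; at the board's other end. Origin: centre of its underside, z up
- cap_a: used port cap, loose, blue plastic: a disc of 32 mm diameter, 10 mm high, with a 22 mm wide, 4 mm high step on top (14 mm in all), 14 to 30 g; lies flat on the board. Origin: centre of its underside, z up
- cap_b: used port cap, loose, blue plastic: a disc of 32 mm diameter, 10 mm high, with a 22 mm wide, 4 mm high step on top (14 mm in all), 14 to 30 g; lies flat on the board. Origin: centre of its underside, z up
- collar_a: used collar, loose, blue plastic ring, 34 mm outside and 20 mm inside diameter, 14 mm high, 14 to 30 g; lies flat on the board. Origin: centre of its underside, z up
- collar_b: used collar, loose, blue plastic ring, 34 mm outside and 20 mm inside diameter, 14 mm high, 14 to 30 g; lies flat on the board. Origin: centre of its underside, z up
- vial: small amber glass vial with a metal cap, loose, upright on the board among the used parts: 30 mm diameter, 45 mm high, 42 to 90 g. Origin: centre of its underside, z up
- bottle: white plastic bottle, loose, standing on the worktop to the right of the board and tray: 66 mm diameter, 170 mm high. Origin: centre of its underside
- bowl: open steel bowl, loose, on the worktop to the left of the board and tray: 120 mm diameter, 50 mm high. Origin: centre of its underside

How it is judged:
At the end, for the whole second after the job is handed in: All four used parts rest (under 20 mm/s) in the waste tray: origins within 118 mm (x) and 68 mm (y) of its centre and under 36 mm above its underside. The vial is upright (0.2 rad) and within 15 mm of its start; the bottle and bowl are within 30 mm of theirs (x of cap_a in the frame of waste_tray between -0.118 and 0.118 m and y of cap_a in the frame of waste_tray between -0.068 and 0.068 m and z of each of cap_a, cap_b, collar_a, collar_b in the frame of waste_tray below 0.036 m and linear speed of each of cap_a, cap_b, collar_a, collar_b below 0.02 m/s and x of cap_b in the frame of waste_tray between -0.118 and 0.118 m and y of cap_b in the frame of waste_tray between -0.068 and 0.068 m and x of collar_a in the frame of waste_tray between -0.118 and 0.118 m and y of collar_a in the frame of waste_tray between -0.068 and 0.068 m and x of collar_b in the frame of waste_tray between -0.118 and 0.118 m and y of collar_b in the frame of waste_tray between -0.068 and 0.068 m and distance of vial from where it was at the start of the episode below 0.015 m and angle between vial's own z axis and vertical below 0.2 rad and distance of each of bottle, bowl from where it was at the start of the episode below 0.03 m); the robot touches nothing.
It fails at once if a used part is lifted (its underside's centre rises more than 25 mm above the board) (height (world z) of any of cap_a, cap_b, collar_a, collar_b above 0.07 m).
It fails at once if a used part is pinched or pressed hard (over 15 N from the fingers) (contact force between the fingers and cap_a above 15 N or contact force between the fingers and cap_b above 15 N or contact force between the fingers and collar_a above 15 N or contact force between the fingers and collar_b above 15 N).
It fails at once if the vial is shifted 15 mm or more, or tipped (distance of vial from where it was at the start of the episode above 0.015 m or angle between vial's own z axis and vertical above 0.2 rad).
It fails at once if the bottle or the bowl is shifted 30 mm or more (distance of any of bottle, bowl from where it was at the start of the episode above 0.03 m).
It also fails if it takes over 61 s, if anything falls off the work surface, if the arm or the gripper's body presses on something with over 40 N, if the wrist force passes 120 N, or if a joint passes its speed limit or range.

ROBOT

A 6-joint arm with a two-finger parallel gripper is mounted at the origin on the work surface. World frame = base frame: x ahead of the robot, y to its left, z up, the work surface at z = 0. Lengths are in m, angles in rad, forces in N, time in s.
With the tool pointing down it reaches from about 0.275 to 0.825 m from the base axis. Payload 5.2 kg.
Tool frame: the origin (TCP) lies on the centre line of the jaws, within the pads' length; the fingertips stand 8 mm ahead of it and the grasp point (between the pads) lies 11 mm behind it (arm.tip_extent is the distance from the TCP to the fingertips, in m); z points along the fingers, y is the line along which they close (so a half turn about z gives the same grasp; the last joint's range is limited). The gripper opens to 93 mm and grips with 3 to 60 N. Pads are 15 mm wide; open, the fingers measure 128 mm over their backs; the gripper's body (75 mm by 188 mm) begins 65 mm behind the grasp point.
Start: joints at [-1.459, 0.259, 1.535, -0, 1.348, -0.203], TCP at [0.17, -0.523, 0.227] pointing down, gripper open.
Joint ranges: [-3.14, 3.14], [-0.91, 2.08], [0.19, 2.58], [-1.22, 4.36], [0.22, 2.71], [-3.12, 3.12]. Speed limits (rad/s): [2.57, 2.57, 3.14, 3.14, 3.14, 3.14].

INTERFACE

Orientations are given as [roll, pitch, yaw] about the fixed x, y, z axes, in that order (R = Rz(yaw) Ry(pitch) Rx(roll)).
In Python, from workcell import arm gives the robot as it stands.
- The arm moves only by the tool servo_tool, never from a script. Its arguments are lists of equal length, an entry for each row: "slide": the shift along the tool's x, y, z scaled (see below), a list of three; "rot": the turn, a rotation vector about the tool's x, y, z scaled (see below), a list of three. A call has exactly 8 rows; each row shifts and turns the commanded pose from where the row before left it, along the tool's axes as they then stand; what a row does not reach is not made up. The controller multiplies each number of a shift by 0.03 m and each number of a turn by pi rad. A row lasts 1/10 s, in which the tool goes at most 50 mm and 8.59 degrees, less where a joint would pass 70% of its speed; a pose out of reach is approached as far as the arm can. A call with a number of a shift or a turn outside -1 to 1 is refused whole. A call with a gripper value outside its range is refused whole. "fingers" is the opening, from -1 (shut) to 1 (fully open), set as the call begins (left out, the last holds). The fingers move at their own pace and stop on an object; "force" is the grip in N (left out, the last holds). Time passes only in rows, so rows that do not move let the fingers close, or fill a call up. It gives the time, the measured TCP pose, the force, the opening and the grip force at its end, in the units of the state.
- arm.sense(): the state, without advancing time (a new reading comes with each control period).
- arm.snapshot(name): name is "side" or "top" or "wrist"; returns the picture (400x640x3 uint8, red, green, blue); there is no depth.
- arm.camera_info(name): a dict with "fx", "fy", "cx", "cy" (pixels), "rvec" (rotation vector, rad) and "tvec" (3), from world to camera coordinates, as OpenCV has them; the wrist camera has in their place "mount" (4x4, takes a point from camera to tool coordinates, whose origin is the TCP and whose axes are the flange's). Camera axes: x right, y down, z forward; pixel columns grow to the right and rows downward; lengths in m; the calibration is good to about 2 mm. A picture is of the moment at which its call begins: read the wrist's pose just before it. camera_info takes no time and is no camera call.
- arm.finish_job(): hands the job in; it is judged then, once.
The state is a dict: "t": time; "joint_pos": joint angles; "qvel": joint speeds; "joint_efforts": joint torques, N m; "position": TCP position; "orientation": TCP orientation; "contact_force": force on the tool from outside, world axes, zero at the start; "ft_torque": the same for the moment, N m; "gripper_width": opening from 0.0 (shut) to 1.0 (fully open); "gripper_force": force on a finger pad.
Only numpy, scipy, OpenCV 4.12 (cv2) and the standard library are available. Lean on these libraries where they do the work, as an engineer would, in place of code of your own. Each camera call takes 0.05 s, during which the arm holds its last target. There are 200 camera calls.

## Working session

There is one attempt and no reset: what is moved stays moved. The work goes in short steps, Python scripts to look and compute and a tool call to move; the robot and the scene stay as the last step left them, time stands still between calls to the robot, and variables do not carry over. Pictures are saved under pics/ and viewed, at most 10 in all, crops included, and the job is handed in when it is done.

Besides the shell and the picture viewer there is one more tool, called after "Request:" as name(argument=value, ...) on one line, values as JSON. servo_tool: Moves the arm, as the interface text tells. Its arguments: {"type":"object","properties":{"slide":{"type":"array"},"rot":{"type":"array"},"fingers":{"type":"number"},"force":{"type":"number"}},"required":["slide","rot"]}

```bash
mkdir -p pics; python3 - <<'E'
from workcell import arm
import cv2
s=arm.sense();print({k:s[k] for k in('t','position','orientation','gripper_width')},arm.tip_extent)
for n in('top','side'):
    im=arm.snapshot(n);cv2.imwrite(f'pics/{n}0.png',im[:,:,::-1]);print(arm.camera_info(n))
E
```

```text
{'t': 0.0, 'position': array([ 0.17026844, -0.52244712,  0.22584558]), 'orientation': array([-3.13988716e+00, -3.35305412e-04,  3.14854322e-01]), 'gripper_width': 0.9964757776705181} 0.008
{'fx': 488.2237488240245, 'fy': 488.2237488240245, 'cx': 322.7904089653163, 'cy': 197.89550040342033, 'rvec': array([ 2.06056413, -2.13657925,  0.24797621]), 'tvec': array([0.00774607, 0.58638377, 1.53462978])}
{'fx': 416.74206901169526, 'fy': 416.74206901169526, 'cx': 314.1010091750911, 'cy': 197.1008858805371, 'rvec': array([ 0.76003833, -2.70354675,  0.97116491]), 'tvec': array([0.4866208 , 0.28597049, 1.00154679])}
```

View pics/top0.png

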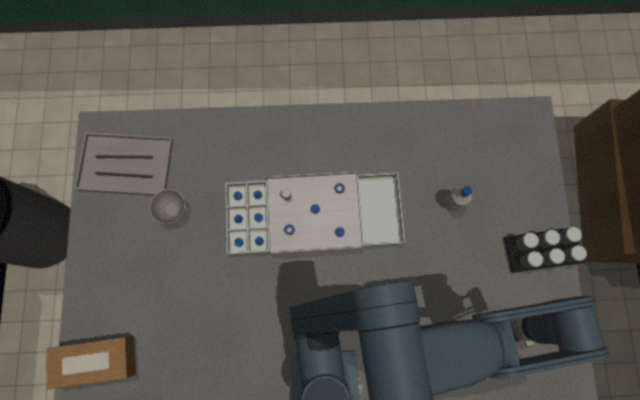

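View pics/side0.png

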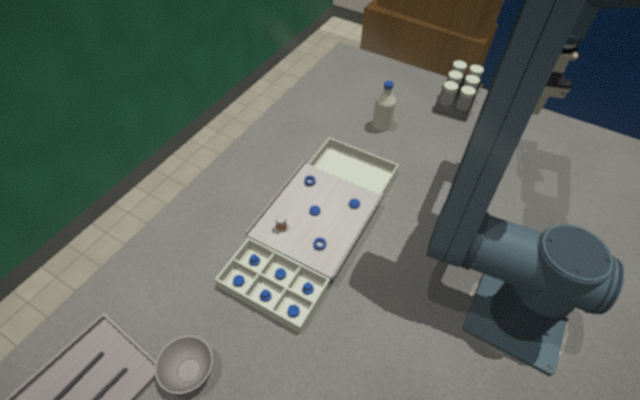

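```bash
cat > h.py <<'E'
from workcell import arm
import cv2, numpy as np
def cast(n,uv,z):
    c=arm.camera_info(n);R=cv2.Rodrigues(c['rvec'])[0];o=-R.T@c['tvec']
    uv=np.atleast_2d(np.float64(uv));d=np.c_[(uv[:,0]-c['cx'])/c['fx'],(uv[:,1]-c['cy'])/c['fy'],np.ones(len(uv))]@R
    return o+d*((z-o[2])/d[:,2])[:,None]
def blobs(n,im,z=.053):
    h=cv2.cvtColor(im,cv2.COLOR_RGB2HSV);m=cv2.inRange(h,(100,110,40),(130,255,255))
    out=[]
    for c in cv2.findContours(m,cv2.RETR_EXTERNAL,cv2.CHAIN_APPROX_NONE)[0]:
        if 20<cv2.contourArea(c)<250:
            (u,v),r=cv2.minEnclosingCircle(c);out.append((u,v,cv2.contourArea(c),*cast(n,(u,v),z)[0][:2]))
    return np.array(out)
E
python3 - <<'E'
from h import *
np.set_printoptions(precision=3,suppress=True)
for n in('top','side'):
    im=cv2.imread(f'pics/{n}0.png')[:,:,::-1].copy();print(n);print(blobs(n,im))
im=cv2.imread('pics/top0.png')
cv2.imwrite('pics/c.png',cv2.resize(im[160:265,215:415],None,fx=4,fy=4,interpolation=cv2.INTER_CUBIC))
im=cv2.imread('pics/side0.png')
cv2.imwrite('pics/d.png',cv2.resize(im[130:330,210:410],None,fx=3,fy=3,interpolation=cv2.INTER_CUBIC))
E
```

```text
top
[[238.3   242.     30.      0.453   0.266]
 [259.    240.667  27.      0.455   0.199]
 [339.5   231.643  35.      0.475  -0.064]
 [238.1   218.5    26.      0.531   0.267]
 [258.    217.     28.      0.533   0.202]
 [315.    208.5    31.      0.555   0.013]
 [257.5   194.5    23.      0.609   0.203]
 [237.214 195.214  27.5     0.609   0.27 ]
 [466.532 190.145  49.      0.599  -0.493]]
side
[[293.    310.5    70.5     0.452   0.288]
 [265.    295.15   65.      0.528   0.29 ]
 [307.    288.     62.      0.454   0.223]
 [238.1   280.1    63.5     0.605   0.292]
 [279.955 273.318  57.5     0.53    0.224]
 [253.602 259.856  56.5     0.607   0.227]
 [319.382 243.088  75.      0.493   0.1  ]
 [314.    210.     48.5     0.56    0.016]
 [354.143 203.     46.      0.479  -0.063]
 [309.5   180.     51.      0.628  -0.07 ]
 [388.312  83.938  35.      0.628  -0.613]]
```

View pics/c.png

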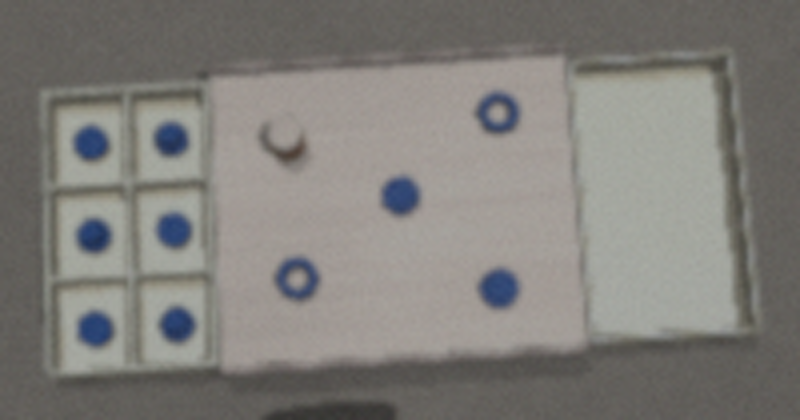

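View pics/d.png

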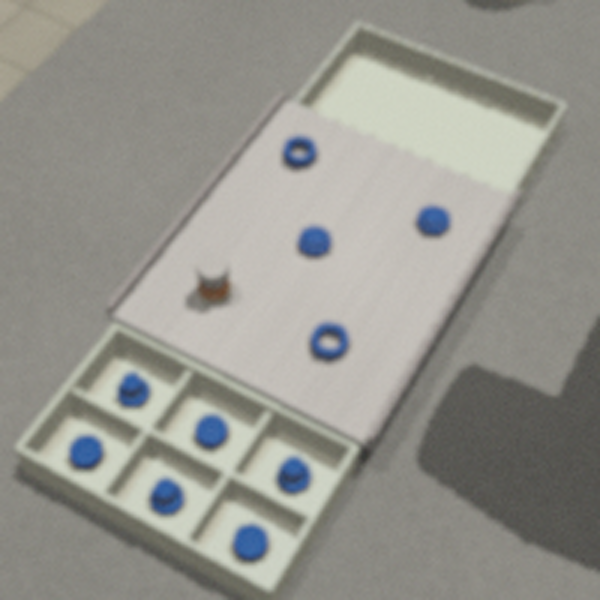

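```bash
python3 - <<'E'
from h import *
np.set_printoptions(precision=3,suppress=True)
t=lambda p:np.array(p)/4+[215,160]
s=lambda p:np.array(p)/3+[210,130]
print('collars top',cast('top',t([(497,113),(297,279)]),.055),'vial top',cast('top',t([(281,133)]),.088))
print('vial side mid',cast('side',s([(212,280)]),.0675),cast('side',s([(212,295)]),.049))
print('board corners top z45',cast('top',t([(210,75),(565,58),(585,350),(222,373)]),.045))
print('tray rim',cast('top',t([(570,62),(733,52),(758,332),(588,345)]),.04))
print('clean rim',cast('top',t([(42,90),(50,376)]),.04))
print('side: tray far corners',cast('side',s([(360,25),(565,105)]),.04),'board/tray edge',cast('side',s([(297,100),(518,190)]),.045),'clean end',cast('side',s([(118,325),(362,450)]),.045))
E
```

```text
collars top [[ 0.62  -0.07   0.055]
 [ 0.487  0.1    0.055]] vial top [[0.602 0.108 0.088]]
vial side mid [[0.606 0.108 0.067]] [[0.605 0.111 0.049]]
board corners top z45 [[ 0.665  0.17   0.045]
 [ 0.669 -0.129  0.045]
 [ 0.422 -0.133  0.045]
 [ 0.413  0.163  0.045]]
tray rim [[ 0.667 -0.134  0.04 ]
 [ 0.67  -0.272  0.04 ]
 [ 0.432 -0.275  0.04 ]
 [ 0.426 -0.136  0.04 ]]
clean rim [[0.658 0.312 0.04 ]
 [0.417 0.303 0.04 ]]
side: tray far corners [[ 0.671 -0.267  0.04 ]
 [ 0.437 -0.273  0.04 ]] board/tray edge [[ 0.668 -0.133  0.045]
 [ 0.428 -0.143  0.045]] clean end [[0.658 0.178 0.045]
 [0.419 0.172 0.045]]
```

Request:
servo_tool(slide=[[0,0,0],[0,0,0],[0,0,0],[0,0,0],[0,0,0],[0,0,0],[0,0,0],[0,0,0]], rot=[[0,0,-0.045],[0,0,-0.045],[0,0,-0.045],[0,0,-0.045],[0,0,-0.045],[0,0,-0.045],[0,0,-0.045],[0,0,-0.045]], fingers=-0.57)

```text
t: 0.9
position: [0.1703, -0.5226, 0.2261]
orientation: [-3.141, -0.001, 1.452]
contact_force: [-0.4, -0.3, -0.2]
gripper_width: 0.361
gripper_force: 0.0
```

Request:
servo_tool(slide=[[0,0,0],[0.96,0.62,0],[0.96,0.62,0],[0.96,0.62,0],[0.96,0.62,0],[0.96,0.62,0],[0.96,0.62,0],[0.96,0.62,0]], rot=[[0,0,-0.047],[0,0,0],[0,0,0],[0,0,0],[0,0,0],[0,0,0],[0,0,0],[0,0,0]])

```text
t: 1.7
position: [0.2963, -0.317, 0.2264]
orientation: [-3.141, -0.001, 1.593]
contact_force: [1.4, 0.3, -0.7]
gripper_width: 0.213
gripper_force: 0.0
```

Request:
servo_tool(slide=[[0.96,0.62,0],[0.96,0.62,0],[0.96,0.62,0],[0.96,0.62,0],[0.96,0.62,0],[0.96,0.62,0],[0.96,0.62,0],[0.96,0.62,0]], rot=[[0,0,0],[0,0,0],[0,0,0],[0,0,0],[0,0,0],[0,0,0],[0,0,0],[0,0,0]])

```text
t: 2.5
position: [0.4398, -0.0833, 0.2264]
orientation: [-3.141, -0.0, 1.593]
contact_force: [0.7, -0.7, 0.2]
gripper_width: 0.215
gripper_force: 0.0
```

Request:
servo_tool(slide=[[0.95,0.62,0],[0.95,0.62,0],[0,0,1],[0,0,1],[0,0,1],[0,0,1],[0,0,0.95],[0,0,0.68]], rot=[[0,0,0],[0,0,0],[0,0,0],[0,0,0],[0,0,0],[0,0,0],[0,0,0],[0,0,0]])

```text
t: 3.3
position: [0.4741, -0.0265, 0.0557]
orientation: [-3.139, -0.001, 1.593]
contact_force: [0.7, 0.1, 1.0]
gripper_width: 0.218
gripper_force: 0.0
```

Request:
servo_tool(slide=[[-0.2,0.06,-0.04],[-0.3,0,0],[-0.3,0,0],[-0.3,0,0],[-0.3,0,0],[-0.3,0,0],[-0.3,0,0],[-0.3,0,0]], rot=[[0,0,0],[0,0,0],[0,0,0],[0,0,0],[0,0,0],[0,0,0],[0,0,0],[0,0,0]])

```text
t: 4.1
position: [0.4788, -0.0967, 0.0591]
orientation: [3.141, 0.0, 1.593]
contact_force: [1.1, 0.3, 0.0]
gripper_width: 0.211
gripper_force: 0.3
```

Request:
servo_tool(slide=[[-0.3,0,0],[-0.3,0,0],[-0.3,0,0],[-0.3,0,0],[-0.3,0,0],[-0.3,0,0],[-0.2,0,0],[0,0,0]], rot=[[0,0,0],[0,0,0],[0,0,0],[0,0,0],[0,0,0],[0,0,0],[0,0,0],[0,0,0]])

```text
t: 4.9
position: [0.4802, -0.1568, 0.059]
orientation: [3.141, 0.0, 1.592]
contact_force: [-0.2, 0.1, -0.3]
gripper_width: 0.217
gripper_force: 0.0
```

```bash
python3 - <<'E'
from h import *
np.set_printoptions(precision=3,suppress=True)
for n in('side','top'):
    im=arm.snapshot(n);cv2.imwrite(f'pics/{n}1.png',im[:,:,::-1]);print(blobs(n,im))
im=cv2.imread('pics/side1.png')
cv2.imwrite('pics/e.png',cv2.resize(im[130:330,210:410],None,fx=3,fy=3,interpolation=cv2.INTER_CUBIC))
E
```

```text
[[293.083 310.312  65.5     0.452   0.287]
 [265.    295.15   65.      0.528   0.29 ]
 [307.    288.     61.      0.454   0.223]
 [238.088 280.118  61.5     0.605   0.292]
 [280.    273.5    56.5     0.53    0.225]
 [253.602 259.856  53.5     0.607   0.227]
 [319.5   243.214  85.      0.493   0.1  ]
 [314.143 210.     44.      0.56    0.016]
 [369.5   185.5    24.      0.471  -0.143]
 [309.5   180.     49.5     0.628  -0.07 ]]
[[238.3   242.     30.      0.453   0.266]
 [258.955 240.682  26.5     0.455   0.199]
 [238.1   218.5    25.      0.531   0.267]
 [258.    217.     28.      0.533   0.202]
 [314.5   208.5    22.      0.555   0.015]
 [257.5   194.5    23.      0.609   0.203]
 [237.204 195.278  26.5     0.609   0.27 ]
 [466.611 190.5    49.5     0.598  -0.493]]
```

View pics/e.png

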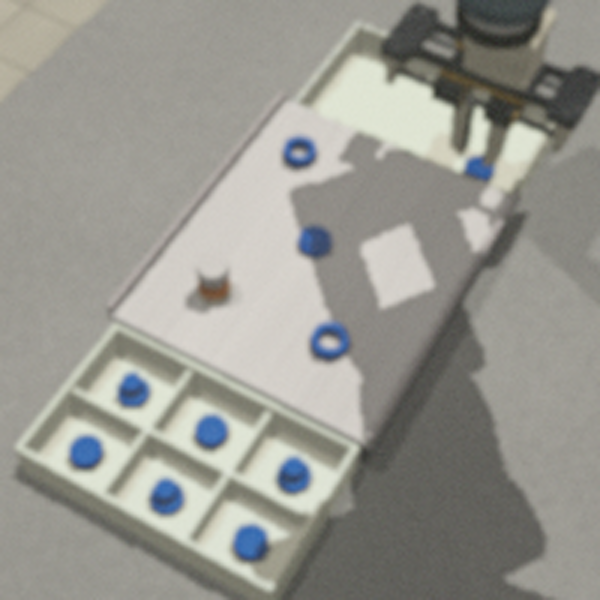

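Request:
servo_tool(slide=[[0,0,-1],[0,0,-1],[0.86,0.97,0],[0.86,0.97,0],[0.86,0.97,0],[0.86,0.97,0],[0.86,0.97,0],[0,0,1]], rot=[[0,0,0],[0,0,0],[0,0,0],[0,0,0],[0,0,0],[0,0,0],[0,0,0],[0,0,0]])

```text
t: 5.8
position: [0.6288, -0.0203, 0.0927]
orientation: [3.13, 0.001, 1.597]
contact_force: [1.0, -0.0, 0.3]
gripper_width: 0.217
gripper_force: 0.0
```

Request:
servo_tool(slide=[[0,0,0.8],[0,0,0.22],[0,0,0],[-0.2,0,0],[-0.3,0,0],[-0.3,0,0],[-0.3,0,0],[-0.3,0,0]], rot=[[0,0,0],[0,0,0],[0,0,0],[0,0,0],[0,0,0],[0,0,0],[0,0,0],[0,0,0]])

```text
t: 6.6
position: [0.6238, -0.0669, 0.0589]
orientation: [3.141, 0.0, 1.593]
contact_force: [-0.3, 1.1, 0.0]
gripper_width: 0.214
gripper_force: 0.2
```

Request:
servo_tool(slide=[[-0.3,0,0],[-0.3,0,0],[-0.3,0,0],[-0.3,0,0],[-0.3,0,0],[-0.3,0,0],[-0.3,0,0],[-0.3,0,0]], rot=[[0,0,0],[0,0,0],[0,0,0],[0,0,0],[0,0,0],[0,0,0],[0,0,0],[0,0,0]])

```text
t: 7.4
position: [0.6252, -0.1384, 0.0583]
orientation: [-3.142, 0.0, 1.593]
contact_force: [0.1, -0.3, 0.0]
gripper_width: 0.212
gripper_force: 0.0
```

Request:
servo_tool(slide=[[-0.3,0,0],[-0.3,0,0],[-0.2,0,0],[0,0,0],[0,0,-1],[0,0,-1],[0.8,-0.3,0],[0.8,-0.3,0]], rot=[[0,0,0],[0,0,0],[0,0,0],[0,0,0],[0,0,0],[0,0,0],[0,0,0],[0,0,0]])

```text
t: 8.2
position: [0.6073, -0.114, 0.1197]
orientation: [3.139, 0.001, 1.592]
contact_force: [-0.1, 0.8, 0.2]
gripper_width: 0.212
gripper_force: 0.0
```

Request:
servo_tool(slide=[[0.93,-0.26,0],[0.93,-0.26,0],[0.93,-0.26,0],[0.93,-0.26,0],[0.93,-0.26,0],[0.93,-0.26,0],[0,0,1],[0,0,0.8]], rot=[[0,0,0],[0,0,0],[0,0,0],[0,0,0],[0,0,0],[0,0,0],[0,0,0],[0,0,0]])

```text
t: 9.0
position: [0.556, 0.0539, 0.0644]
orientation: [3.14, 0.0, 1.596]
contact_force: [0.0, -0.3, 0.4]
gripper_width: 0.22
gripper_force: 0.0
```

Request:
servo_tool(slide=[[0,0,0.23],[0,0,0],[-0.2,0,0],[-0.3,0,0],[-0.3,0,0],[-0.3,0,0],[-0.3,0,0],[-0.3,0,0]], rot=[[0,0,0],[0,0,0],[0,0,0],[0,0,0],[0,0,0],[0,0,0],[0,0,0],[0,0,0]])

```text
t: 9.8
position: [0.5574, 0.0002, 0.0577]
orientation: [3.141, 0.0, 1.593]
contact_force: [0.6, 0.1, 0.6]
gripper_width: 0.215
gripper_force: 0.2
```

Request:
servo_tool(slide=[[-0.3,0,0],[-0.3,0,0],[-0.3,0,0],[-0.3,0,0],[-0.3,0,0],[-0.3,0,0],[-0.3,0,0],[-0.3,0,0]], rot=[[0,0,0],[0,0,0],[0,0,0],[0,0,0],[0,0,0],[0,0,0],[0,0,0],[0,0,0]])

```text
t: 10.6
position: [0.5589, -0.0714, 0.0574]
orientation: [-3.142, 0.0, 1.593]
contact_force: [0.6, 1.5, 1.0]
gripper_width: 0.214
gripper_force: 0.2
```

Request:
servo_tool(slide=[[-0.3,0,0],[-0.3,0,0],[-0.3,0,0],[-0.3,0,0],[-0.3,0,0],[-0.3,0,0],[-0.3,0,0],[-0.3,0,0]], rot=[[0,0,0],[0,0,0],[0,0,0],[0,0,0],[0,0,0],[0,0,0],[0,0,0],[0,0,0]])

```text
t: 11.4
position: [0.5605, -0.1434, 0.0574]
orientation: [-3.142, 0.0, 1.593]
contact_force: [-0.5, 0.4, 0.1]
gripper_width: 0.21
gripper_force: 0.0
```

Request:
servo_tool(slide=[[-0.3,0,0],[-0.3,0,0],[0,0,0],[0,0,-1],[0,0,-1],[0.92,-0.2,0],[0.92,-0.2,0],[0.92,-0.2,0]], rot=[[0,0,0],[0,0,0],[0,0,0],[0,0,0],[0,0,0],[0,0,0],[0,0,0],[0,0,0]])

```text
t: 12.2
position: [0.5408, -0.0773, 0.1178]
orientation: [3.141, -0.0, 1.593]
contact_force: [-0.3, -0.2, -0.9]
gripper_width: 0.219
gripper_force: 0.0
```

Request:
servo_tool(slide=[[0.92,-0.2,0],[0.92,-0.2,0],[0.92,-0.2,0],[0.92,-0.2,0],[0.92,-0.2,0],[0.92,-0.2,0],[0.92,-0.2,0],[0.92,-0.2,0]], rot=[[0,0,0],[0,0,0],[0,0,0],[0,0,0],[0,0,0],[0,0,0],[0,0,0],[0,0,0]])

```text
t: 13.0
position: [0.4875, 0.1427, 0.1175]
orientation: [-3.142, -0.0, 1.594]
contact_force: [0.9, 0.1, -0.6]
gripper_width: 0.215
gripper_force: 0.0
```

Request:
servo_tool(slide=[[0,0.05,1],[0,0,0.97],[0,0,0],[0,0,0],[-0.3,0,0],[-0.3,0,0],[-0.3,0,0],[-0.3,0,0]], rot=[[0,0,0],[0,0,0],[0,0,0],[0,0,0],[0,0,0],[0,0,0],[0,0,0],[0,0,0]])

```text
t: 13.8
position: [0.4909, 0.1043, 0.0591]
orientation: [3.14, 0.0, 1.593]
contact_force: [0.3, 0.6, 0.5]
gripper_width: 0.214
gripper_force: 0.1
```

Request:
servo_tool(slide=[[-0.3,0,0],[-0.3,0,0],[-0.3,0,0],[-0.3,0,0],[-0.3,0,0],[-0.3,0,0],[-0.3,0,0],[-0.3,0,0]], rot=[[0,0,0],[0,0,0],[0,0,0],[0,0,0],[0,0,0],[0,0,0],[0,0,0],[0,0,0]])

```text
t: 14.6
position: [0.492, 0.0327, 0.0583]
orientation: [-3.142, 0.0, 1.594]
contact_force: [0.8, 0.2, 0.8]
gripper_width: 0.21
gripper_force: 0.1
```

```bash
python3 - <<'E'
from h import *
np.set_printoptions(precision=3,suppress=True)
im=arm.snapshot('side');cv2.imwrite('pics/side2.png',im[:,:,::-1]);print(blobs('side',im))
im=im[:,:,::-1]
cv2.imwrite('pics/f.png',cv2.resize(im[130:330,210:410],None,fx=3,fy=3,interpolation=cv2.INTER_CUBIC))
E
```

```text
[[292.833 310.167  74.5     0.452   0.287]
 [265.    295.15   65.      0.528   0.29 ]
 [307.625 288.375  56.      0.452   0.223]
 [238.088 280.118  61.5     0.605   0.292]
 [280.265 273.382  52.      0.53    0.224]
 [254.    259.667  54.      0.606   0.226]
 [369.5   185.5    29.      0.471  -0.143]]
```

View pics/f.png

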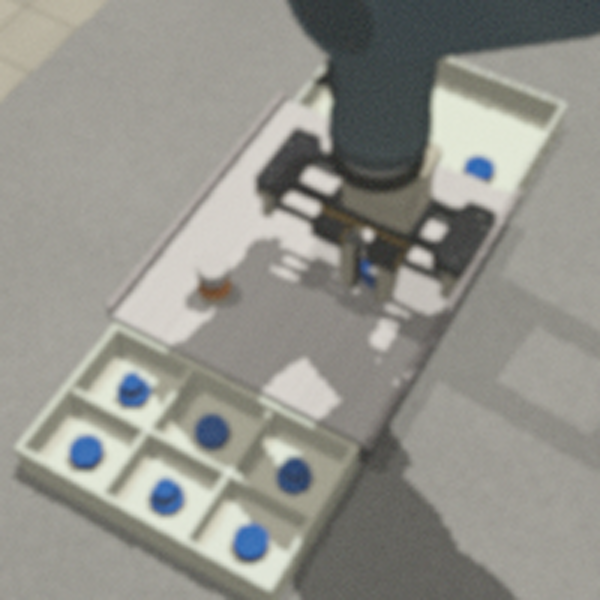

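Request:
servo_tool(slide=[[-0.3,0.05,0],[-0.3,0.05,0],[-0.3,0.05,0],[-0.3,0.05,0],[-0.3,0.05,0],[-0.3,0.05,0],[-0.3,0.05,0],[-0.3,0.05,0]], rot=[[0,0,0],[0,0,0],[0,0,0],[0,0,0],[0,0,0],[0,0,0],[0,0,0],[0,0,0]])

```text
t: 15.45
position: [0.5058, -0.0391, 0.0584]
orientation: [3.142, 0.0, 1.593]
contact_force: [-0.2, -0.1, 0.1]
gripper_width: 0.215
gripper_force: 0.1
```

Request:
servo_tool(slide=[[-0.3,0.05,0],[-0.3,0.05,0],[-0.3,0.05,0],[-0.3,0.05,0],[-0.3,0.05,0],[-0.3,0.05,0],[-0.3,0.05,0],[-0.3,0.05,0]], rot=[[0,0,0],[0,0,0],[0,0,0],[0,0,0],[0,0,0],[0,0,0],[0,0,0],[0,0,0]])

```text
t: 16.25
position: [0.5194, -0.1107, 0.0583]
orientation: [3.142, -0.0, 1.593]
contact_force: [-0.8, -0.2, -0.6]
gripper_width: 0.214
gripper_force: 0.1
```

Request:
servo_tool(slide=[[-0.3,0,0],[-0.3,0,0],[-0.3,0,0],[-0.3,0,0],[-0.3,0,0],[-0.3,0,0],[0,0,0],[0,0,-1]], rot=[[0,0,0],[0,0,0],[0,0,0],[0,0,0],[0,0,0],[0,0,0],[0,0,0],[0,0,0]])

```text
t: 17.05
position: [0.5177, -0.1628, 0.0852]
orientation: [-3.135, -0.004, 1.593]
contact_force: [-0.0, 0.5, -1.0]
gripper_width: 0.216
gripper_force: 0.0
```

Request:
servo_tool(slide=[[0,0,-1],[0,0,-1],[0,0,-1],[0,-0.9,-1],[0,-0.9,-1],[0,-0.9,0],[0,-0.9,0],[0,-0.9,0]], rot=[[0,0,0],[0,0,0],[0,0,0],[0,0,0],[0,0,0],[0,0,0],[0,0,0],[0,0,0]])

```text
t: 17.85
position: [0.3845, -0.1666, 0.2386]
orientation: [3.141, 0.0, 1.594]
contact_force: [-0.4, -0.0, -0.1]
gripper_width: 0.213
gripper_force: 0.0
```

```bash
python3 - <<'E'
from h import *
np.set_printoptions(precision=3,suppress=True)
o=[]
for n,a,b in(('side',130,210),('top',130,230)):
    im=arm.snapshot(n);print(blobs(n,im,.013));im=im[:,:,::-1]
    o.append(cv2.resize(im[a:a+150,b:b+200],None,fx=4,fy=4,interpolation=cv2.INTER_CUBIC)[:,:800])
cv2.imwrite('pics/g.png',cv2.resize(np.vstack(o),(400*1,600)) if 0 else cv2.resize(np.hstack(o),(800,300)))
cv2.imwrite('pics/g2.png',o[0])
E
```

```text
[[293.    310.5    68.5     0.462   0.273]
 [265.    295.15   65.      0.542   0.276]
 [307.    288.     60.      0.465   0.206]
 [238.1   280.1    62.5     0.623   0.277]
 [279.955 273.318  57.5     0.544   0.207]
 [253.602 259.856  54.5     0.624   0.21 ]
 [369.5   185.5    29.      0.483  -0.176]
 [344.643 175.5    25.5     0.565  -0.173]
 [388.286  84.     30.5     0.647  -0.667]]
[[238.278 241.944  28.      0.459   0.273]
 [258.955 240.682  26.5     0.461   0.204]
 [238.    218.5    24.      0.539   0.274]
 [258.    217.     28.      0.541   0.207]
 [369.562 207.625  33.      0.56   -0.171]
 [257.5   194.5    23.      0.619   0.208]
 [237.214 195.214  27.5     0.619   0.277]
 [466.5   190.5    47.5     0.608  -0.505]]
```

View pics/g2.png

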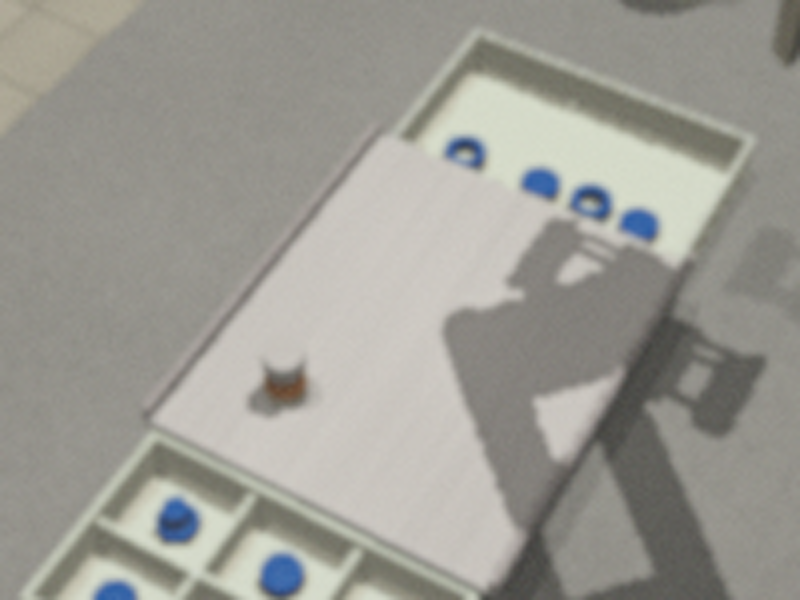

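All four parts lie flat in the waste tray, at crop pixels (465,155), (540,185), (590,203) and (640,225). The vial is still upright where it started, at (285,383).

```bash
python3 -c "
from workcell import arm
print(arm.finish_job())"
```

```text
the job is handed in; nothing more can be done
None
```

I swept all four used parts into the waste tray, left the vial standing where it was and the bottle and bowl untouched, and handed the job in about 18 s into the 61 s limit; no verdict came back.

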